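Clear the nutshells off the chopping board into its scrap tray

ROBOT

A 7-joint arm with a two-finger parallel gripper is mounted at the origin on a cart in front of the work surface, level with it; the furniture and walls round the work are solid. World frame = base frame: x ahead of the robot, y to its left, z up, the work surface at z = 0. Lengths are in m, angles in rad, forces in N, time in s.
With the tool pointing down it reaches from about 0.425 to 0.925 m from the base axis. Payload 6.8 kg.
Tool frame: the origin (TCP) lies at the very end of the fingers, on their centre line; the grasp point (between the pads) lies 19 mm behind it; z points along the fingers, y is the line along which they close (so a half turn about z gives the same grasp; the last joint's range is limited). The gripper opens to 85 mm and grips with 20 to 120 N. Pads are 22 mm wide; open, the fingers measure 114 mm over their backs; the gripper's body (76 mm by 85 mm) begins 54 mm behind the grasp point. The pads swing forward as they close: fully open they stand 13 mm farther back than shut.
Start: joints at [1.194, 0.477, 0.022, 1.555, -0.011, 1.109, -0.083], TCP at [0.179, -0.651, 0.231] pointing down, gripper open.
Joint ranges: [-2.96, 2.96], [-0.34, 2.1], [-1.41, 1.46], [0.24, 2.44], [-1.37, 4.51], [0.17, 1.92], [-2.96, 2.96]. Speed limits (rad/s): [2.39, 2.39, 3.14, 3.14, 3.14, 3.14, 3.14].

INTERFACE

Orientations are given as a unit quaternion [w, x, y, z].
In Python, from station import * gives the robot as it stands.
- The arm moves only by the tool jog_arm, never from a script. Its argument "moves" is one flat list of numbers, 7 for each row, row after row: the shift along the tool's x, y, z normalised to -1 to 1, where 1 is 20 mm, then the turn, a rotation vector about the tool's x, y, z normalised to -1 to 1, where 1 is 4 degrees, then the opening, from 0 (shut) to 1 (fully open). In form: [x, y, z, rx, ry, rz, claw, x, y, z, rx, ry, rz, claw, ...]. A call has exactly 8 rows; each row shifts and turns the commanded pose from where the row before left it, along the tool's axes as they then stand; what a row does not reach is not made up. A row lasts 1/12 s, in which the tool goes at most 41.7 mm and 7.16 degrees, less where a joint would pass 70% of its speed; a pose out of reach is approached as far as the arm can. A call with a number of a shift or a turn outside -1 to 1 is refused whole. A call with a gripper value outside its range is refused whole. The fingers move at their own pace and stop on an object; "grip_force" is the grip in N (left out, the last holds). Time passes only in rows, so rows that do not move let the fingers close, or fill a call up. It gives the time, the measured TCP pose, the force, the opening and the grip force at its end, in the units of the state.
- get_obs(): the state, without advancing time (a new reading comes with each control period).
- read_camera(name): name is "side" or "top"; returns a dict with "color" (384x512x3 uint8, blue, green, red), "fx", "fy", "cx", "cy" (pixels), "rvec" (rotation vector, rad) and "tvec" (3), from world to camera coordinates, as OpenCV has them. Camera axes: x right, y down, z forward; pixel columns grow to the right and rows downward; lengths in m; the calibration is good to about 2 mm. A picture is of the moment at which its call begins. There is no depth.
- hand_in(): hands the job in; it is judged then, once.
The state is a dict: "t": time; "q": joint angles; "joint_vel": joint speeds; "joint_torque": joint torques, N m; "eef_pos": TCP position; "tool_rot": TCP orientation; "contact_force": force on the tool from outside, world axes, zero at the start; "torque": the same for the moment, N m; "gripper_width": opening from 0.0 (shut) to 1.0 (fully open); "grasp_force": force on a finger pad.
Only numpy, scipy, OpenCV 4.12 (cv2) and the standard library are available. Lean on these libraries where they do the work, as an engineer would, in place of code of your own. Each camera call takes 0.05 s, during which the arm holds its last target. There are 200 camera calls.

TASK

Clear the chopping board: with your fingertips, sweep the four walnut half-shells off its right-hand end so that they drop into the scrap tray that slides out from under that end (it stands only part-way out; hook it farther out if you need the room), then push the tray fully home. Push only: do not pick up or carry anything, and leave the garlic bulb, the shot glass and the honey jar where they stand.

Things in the scene. Friction and masses are not known exactly. Their poses are not given: they have to be found in the camera images.
- board_stand: wooden chopping board on a closed wooden frame, one fixed unit, 190 mm (its x) by 300 mm (its y). Origin on the worktop under the centre of the board, z up. Flat board top 74 mm above the worktop, underside 52 mm. +x looks to the back wall; the -y end, with the tray, is to the robot's right. Turned by up to 0.12 rad.
- board_edge (a point): middle of the top edge of the board at its -y end (150 mm from the centre, 74 mm above the worktop), axes as board_stand; swept shells fall off here. Wall cupboards hang over the back of the worktop (x over about 0.63 m), underside 0.57 m above it: keep the arm low over the board.
- tray (a joint): how far (m) the scrap tray is drawn out from under the board along the board's -y: 0 = fully home, its wooden face flush with the board's end; 0.15 = the stop, fully out. It starts 0.055 to 0.085 out, slides with about 1 to 2 N of friction and stays where it is left.
- tray_face (a point): middle of the outer face of the tray, 20 mm above the worktop; moves with the tray; axes as board_stand, so +y points into the tray. The face is a wooden panel 186 mm wide (x), 10 mm thick, from 2 to 50 mm above the worktop; its middle 64 mm is cut down to 38 mm as a finger notch.
- tray_floor (a point): middle of the inner floor of the open steel tray behind the face, on the tray, 7 mm above the worktop; axes as board_stand. Inside 146 mm wide (x) and 263 mm long (y), walls 3 mm, side rims 44 mm above the worktop. Only the drawn-out part (joint value less 10 mm) lies open from above, the rest under the board.
- shell_1: empty walnut half-shell, light brown wrinkled dome, oval 36 by 31 mm and 16.5 mm high, 12 g, lying open side down on the board at the start, in any turn. Origin in the middle of its open (flat) side, z towards the crown.
- shell_2: empty walnut half-shell, light brown wrinkled dome, oval 36 by 31 mm and 16.5 mm high, 12 g, lying open side down on the board at the start, in any turn. Origin in the middle of its open (flat) side, z towards the crown.
- shell_3: empty walnut half-shell, light brown wrinkled dome, oval 36 by 31 mm and 16.5 mm high, 12 g, lying open side down on the board at the start, in any turn. Origin in the middle of its open (flat) side, z towards the crown.
- shell_4: empty walnut half-shell, light brown wrinkled dome, oval 36 by 31 mm and 16.5 mm high, 12 g, lying open side down on the board at the start, in any turn. Origin in the middle of its open (flat) side, z towards the crown.
- garlic: garlic bulb, 56 mm wide and 56 mm high, loose on the board, to be left alone; origin under its centre
- shot_glass: clear shot glass, 48 mm wide and 61 mm high, loose on the board, to be left alone; origin under its centre. Garlic and glass stand near the end of the board away from the tray; they may have changed places.
- honey_jar: honey jar with a black lid, 61 mm wide and 86 mm high, loose on the worktop behind the board, to be left alone; origin under its centre

How it is judged:
On the way:
1. all four shells lie in the scrap tray (x of shell_1 in the frame of tray_floor between -0.075 and 0.075 m and y of shell_1 in the frame of tray_floor between -0.133 and 0.133 m and height (world z) of each of shell_1, shell_2, shell_3, shell_4 below 0.05 m and x of shell_2 in the frame of tray_floor between -0.075 and 0.075 m and y of shell_2 in the frame of tray_floor between -0.133 and 0.133 m and x of shell_3 in the frame of tray_floor between -0.075 and 0.075 m and y of shell_3 in the frame of tray_floor between -0.133 and 0.133 m and x of shell_4 in the frame of tray_floor between -0.075 and 0.075 m and y of shell_4 in the frame of tray_floor between -0.133 and 0.133 m), for 0.2 s.
At the end, for the whole second after the job is handed in: All four half-shells lie at rest inside the scrap tray (between its walls and below the board), and the tray is home to within 6 mm (all of step 1 and linear speed of each of shell_1, shell_2, shell_3, shell_4 below 0.02 m/s and value of joint tray below 0.006 m); the robot touches nothing.
It fails at once if a shell was lifted more than 40 mm above the board, or carried out over the tray instead of dropping off the edge (height (world z) of any of shell_1, shell_2, shell_3, shell_4 above 0.114 m or (y of shell_1 in the frame of board_edge below -0.06 m and height (world z) of shell_1 above 0.07 m) or (y of shell_2 in the frame of board_edge below -0.06 m and height (world z) of shell_2 above 0.07 m) or (y of shell_3 in the frame of board_edge below -0.06 m and height (world z) of shell_3 above 0.07 m) or (y of shell_4 in the frame of board_edge below -0.06 m and height (world z) of shell_4 above 0.07 m)).
It fails at once if the garlic, the shot glass or the honey jar was moved more than 20 mm or knocked over (distance of any of garlic, shot_glass, honey_jar from where it was at the start of the episode above 0.02 m or angle between any of garlic, shot_glass, honey_jar's own z axis and vertical above 0.4 rad).
It also fails if it takes over 64 s, if anything falls off the work surface, if the arm or the gripper's body presses on something with over 40 N, if the wrist force passes 120 N, or if a joint passes its speed limit or range.

## Working session

There is one attempt and no reset: what is moved stays moved. The work goes in short steps, Python scripts to look and compute and a tool call to move; the robot and the scene stay as the last step left them, time stands still between calls to the robot, and variables do not carry over. Pictures are saved under pics/ and viewed, at most 10 in all, crops included, and the job is handed in when it is done.

Besides the shell and the picture viewer there is one more tool, called after "Request:" as name(argument=value, ...) on one line, values as JSON. jog_arm: Moves the arm, as the interface text tells. Scaled input: -1 to 1 covers 20 mm each way for a shift and 4 degrees each way for a turn. Its arguments: {"type":"object","properties":{"moves":{"type":"array"},"grip_force":{"type":"number"}},"required":["moves"]}

```bash
mkdir -p pics
python3 - <<'E'
from station import *
import cv2
for n in("top","side"):
    c=read_camera(n); cv2.imwrite(f"pics/{n}0.png",c["color"]); print(n,c["fx"],c["cx"],c["cy"],c["rvec"],c["tvec"])
o=get_obs();print(o["t"],o["eef_pos"],o["tool_rot"],o["contact_force"])
E
```

```text
top 435.53823074757145 252.25717265333634 192.35294981193925 [ 2.22565324 -2.20145314  0.10373932] [0.03974775 0.59336752 0.9213784 ]
side 392.9780816113926 257.01861248854027 190.09612819279866 [ 0.3027341  -2.58094291  1.50788129] [0.62221208 0.10845475 0.81209874]
0.1 [ 0.17912352 -0.6502468   0.23042435] [-8.02457289e-04  9.90977775e-01  1.34023775e-01 -1.82030764e-04] [-0.53007165 -0.39672921 -0.71274601]
```

View pics/top0.png

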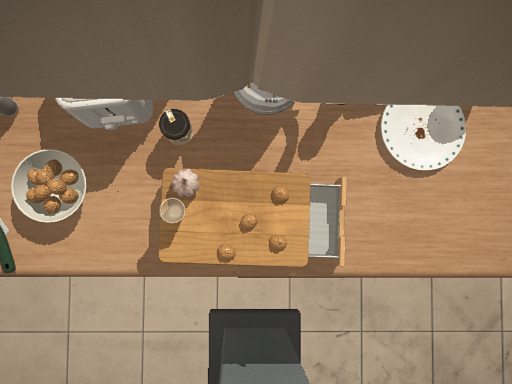

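View pics/side0.png

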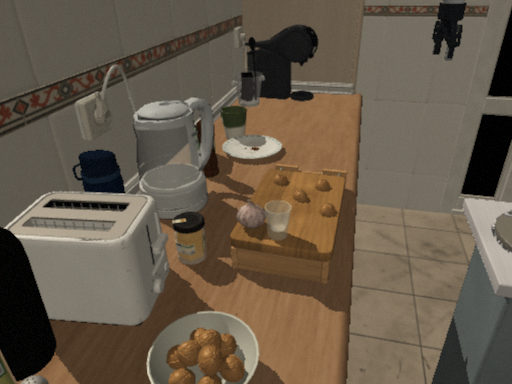

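The top view shows the board corners at about (163,169), (309,175), (308,266) and (159,263). Shells are at (280,195), (249,222), (278,243) and (227,253), garlic at (185,183), glass at (172,211), and the tray face is near column 343. The side view agrees: the garlic and glass stand at the far end from the tray.

```bash
cat > h.py <<'E'
import numpy as np,cv2
from station import *
def ray(c,px,z):
    R=cv2.Rodrigues(np.array(c["rvec"],float))[0]; C=-R.T@np.array(c["tvec"])
    d=R.T@np.array([(px[0]-c["cx"])/c["fx"],(px[1]-c["cy"])/c["fy"],1]); return C+d*(z-C[2])/d[2]
def proj(c,P):
    K=np.array([[c["fx"],0,c["cx"]],[0,c["fy"],c["cy"]],[0,0,1]])
    return cv2.projectPoints(np.float64(P).reshape(-1,3),np.float64(c["rvec"]),np.float64(c["tvec"]),K,None)[0][:,0]
E
python3 - <<'E'
from h import *
from scipy.optimize import least_squares
c=read_camera("top")
obs=np.array([(163,169),(309,175),(308,266),(159,263)],float)
def pts(p,L):
    cs,s=np.cos(p[2]),np.sin(p[2]);L=np.array(L,float)
    return np.c_[p[0]+cs*L[:,0]-s*L[:,1],p[1]+s*L[:,0]+cs*L[:,1],L[:,2]]
B=[(.095,.15,.074),(.095,-.15,.074),(-.095,-.15,.074),(-.095,.15,.074)]
r=least_squares(lambda p:(proj(c,pts(p,B))-obs).ravel(),[.53,.05,0]);p=r.x
print(p,np.round(r.fun,1))
cs,s=np.cos(p[2]),np.sin(p[2])
def loc(w): d=w[:2]-p[:2]; return np.round([cs*d[0]+s*d[1],-s*d[0]+cs*d[1]],3)
for n,px,z in [("s",(280,195),.084),("s",(249,222),.084),("s",(278,243),.084),("s",(227,253),.084),("garlic",(185,183),.1),("glassrim",(172,211),.135),("jar",(175,125),.086),("facetop",(343,178),.05),("facetop2",(342.5,265),.05)]:
    w=ray(c,px,z);print(n,w.round(3),loc(w))
big=c["color"].copy()
big=cv2.resize(big[155:280,140:360],None,fx=3.6,fy=3.6,interpolation=cv2.INTER_CUBIC)
for q in proj(c,pts(p,B)): cv2.circle(big,tuple(int(v) for v in (q-[140,155]+.5)*3.6),3,(0,0,255),-1)
cv2.imwrite("pics/z.png",big)
E
```

```text
[ 0.53791191  0.08214443 -0.01919132] [-1.1 -0.7  1.6 -1.8  0.6  1.5 -1.   0.8]
s [ 0.585 -0.006  0.084] [ 0.048 -0.088]
s [0.53  0.055 0.084] [-0.007 -0.027]
s [ 0.489 -0.003  0.084] [-0.047 -0.086]
s [0.469 0.098 0.084] [-0.069  0.014]
garlic [0.605 0.181 0.1  ] [0.065 0.1  ]
glassrim [0.55  0.2   0.135] [0.01  0.118]
jar [0.721 0.204 0.086] [0.181 0.125]
facetop [ 0.623 -0.142  0.05 ] [ 0.09  -0.222]
facetop2 [ 0.443 -0.141  0.05 ] [-0.091 -0.225]
```

View pics/z.png

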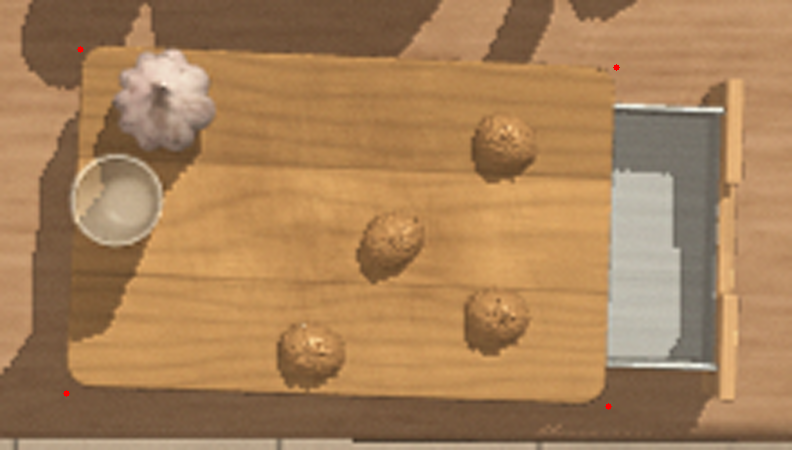

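Fit agrees within 2 px: the board is yawed −0.019 rad and the tray is about 72 mm out. I'll turn the tool so its axes match the board's, closing the fingers as it goes.

Request:
jog_arm(moves=[0,0,0,0,0,-1,0,0,0,0,0,0,-1,0,0,0,0,0,0,-1,0,0,0,0,0,0,-1,0,0,0,0,0,0,-1,0,0,0,0,0,0,-1,0,0,0,0,0,0,-1,0,0,0,0,0,0,-1,0])

```text
t: 0.82
eef_pos: [0.1792, -0.6505, 0.2309]
tool_rot: [-0.0, 0.915, 0.404, 0.0]
contact_force: [0.0, 0.4, -0.2]
gripper_width: -0.0
grasp_force: 0.0
```

Request:
jog_arm(moves=[0,0,0,0,0,-1,0,0,0,0,0,0,-1,0,0,0,0,0,0,-1,0,0,0,0,0,0,-1,0,0,0,0,0,0,-1,0,0,0,0,0,0,-1,0,0,0,0,0,0,-1,0,0,0,0,0,0,-1,0])

```text
t: 1.48
eef_pos: [0.1791, -0.6506, 0.2309]
tool_rot: [-0.0, 0.768, 0.64, 0.0]
contact_force: [-0.7, -0.7, -0.4]
gripper_width: -0.004
grasp_force: 0.0
```

Request:
jog_arm(moves=[0,0,0,0,0,-1,0,0,0,0,0,0,-1,0,0,0,0,0,0,-0.375,0,1,0.6,0,0,0,0,0,1,0.6,0,0,0,0,0,1,0.6,0,0,0,0,0,1,0.6,0,0,0,0,0,1,0.6,0,0,0,0,0])

```text
t: 2.15
eef_pos: [0.2416, -0.5508, 0.2311]
tool_rot: [-0.0, 0.714, 0.7, 0.0]
contact_force: [0.8, -0.9, -0.6]
gripper_width: -0.002
grasp_force: 0.0
```

Request:
jog_arm(moves=[1,0.6,0,0,0,0,0,1,0.6,0,0,0,0,0,1,0.6,0,0,0,0,0,1,0.6,0,0,0,0,0,1,0.6,0,0,0,0,0,1,0.6,0,0,0,0,0,1,0.6,0,0,0,0,0,1,0.6,0,0,0,0,0])

```text
t: 2.82
eef_pos: [0.3406, -0.3928, 0.2313]
tool_rot: [-0.0, 0.714, 0.7, -0.0]
contact_force: [0.5, -0.6, -0.4]
gripper_width: 0.003
grasp_force: 0.0
```

Request:
jog_arm(moves=[1,0.6,0,0,0,0,0,1,0.6,0,0,0,0,0,1,0.6,0,0,0,0,0,1,0.6,0,0,0,0,0,1,0.6,0,0,0,0,0,1,0.6,0,0,0,0,0,0.5,0.6,0,0,0,0,0,0,0,0,0,0,0,0])

```text
t: 3.48
eef_pos: [0.4292, -0.2623, 0.2316]
tool_rot: [0.0, 0.712, 0.702, 0.001]
contact_force: [0.2, -0.5, 0.8]
gripper_width: 0.001
grasp_force: 0.0
```

Request:
jog_arm(moves=[1,0.64,0.4,0,0,0,0,1,0.64,0.4,0,0,0,0,1,0.64,0.4,0,0,0,0,1,0.64,0.4,0,0,0,0,1,0.64,0.4,0,0,0,0,1,0.64,0.5,0,0,0,0,1,0.64,0.5,0,0,0,0,1,0.64,0.5,0,0,0,0])

```text
t: 4.15
eef_pos: [0.5323, -0.1077, 0.1607]
tool_rot: [0.0, 0.715, 0.7, -0.0]
contact_force: [-0.6, -0.6, 0.2]
gripper_width: 0.001
grasp_force: 0.0
```

Run:
```python
from h import *
c=read_camera("top"); cv2.imwrite("pics/a.png",cv2.resize(c["color"][150:290,140:380],None,fx=3.2,fy=3.2))
o=get_obs();print(o["eef_pos"],o["tool_rot"], proj(c,o["eef_pos"]))
```

```text
[ 0.53401211 -0.10213064  0.15934939] [-0.00116825  0.71262974  0.70153832  0.00120923] [[336.33684301 221.32649557]]
```

View pics/a.png

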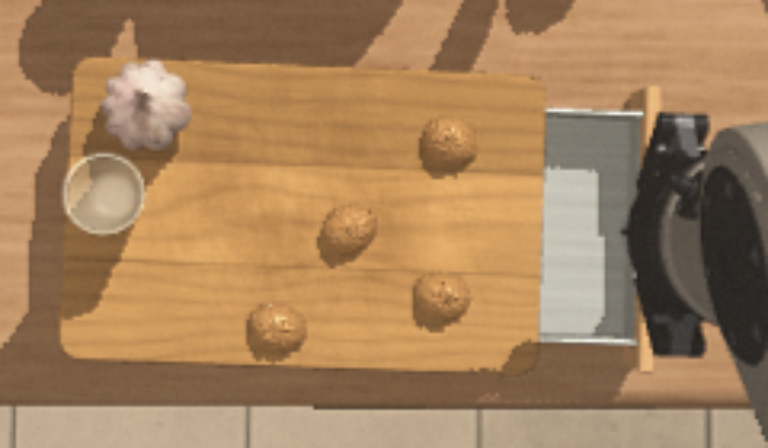

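The wrist is over the tray; from this height parallax makes it look shifted to the right. The shells have not moved. Next I lower the fingers into the tray gap at y = −0.102 and pull.

Request:
jog_arm(moves=[0,0,0.9,0,0,0,0,0,0,0.9,0,0,0,0,0,0,0.9,0,0,0,0,0,0,0.9,0,0,0,0,0,0,0.9,0,0,0,0,0,0,0.9,0,0,0,0,0,0,0.9,0,0,0,0,0,0,0.3,0,0,0,0])

```text
t: 4.87
eef_pos: [0.5302, -0.1085, 0.0269]
tool_rot: [-0.001, 0.714, 0.7, -0.001]
contact_force: [-0.2, -0.1, -0.8]
gripper_width: 0.002
grasp_force: 0.0
```

Request:
jog_arm(moves=[-0.5,0,0,0,0,0,0,-0.5,0,0,0,0,0,0,-0.5,0,0,0,0,0,0,-0.5,0,0,0,0,0,0,-0.5,0,0,0,0,0,0,-0.5,0,0,0,0,0,0,-0.5,0,0,0,0,0,0,-0.3,0,0,0,0,0,0])

```text
t: 5.53
eef_pos: [0.5309, -0.1856, 0.0297]
tool_rot: [0.001, 0.714, 0.7, -0.0]
contact_force: [-0.6, 0.6, 1.1]
gripper_width: -0.002
grasp_force: 0.7
```

Request:
jog_arm(moves=[0.3,0,0,0,0,0,0,0,0,-1,0,0,0,0,0,0,-1,0,0,0,0,0,0,-1,0,0,0,0,0,0,-1,0,0,0,0,0,0,-1,0,0,0,0,1,0.25,0,0,0,0,0,1,0.25,0,0,0,0,0])

```text
t: 6.2
eef_pos: [0.5425, -0.1382, 0.1308]
tool_rot: [0.002, 0.715, 0.699, 0.0]
contact_force: [0.3, 0.5, 0.1]
gripper_width: -0.0
grasp_force: 0.0
```

Request:
jog_arm(moves=[1,0.275,0,0,0,0,0,1,0.275,0,0,0,0,0,1,0.275,0,0,0,0,0,1,0.275,0,0,0,0,0,1,0.275,0,0,0,0,0,1,0.275,0,0,0,0,0,1,0.275,0,0,0,0,0,1,0.275,0,0,0,0,0])

```text
t: 6.87
eef_pos: [0.5887, 0.0232, 0.1293]
tool_rot: [0.0, 0.714, 0.701, 0.0]
contact_force: [1.0, -0.2, 0.3]
gripper_width: 0.002
grasp_force: 0.0
```

Request:
jog_arm(moves=[0.7,0,0,0,0,0,0,0,0,0.8,0,0,0,0,0,0,0.8,0,0,0,0,0,0,0.8,0,0,0,0,0,0,0,0,0,0,0,0,0,0,0,0,0,0,0,0,0,0,0,0,0,0,0,0,0,0,0,0])

```text
t: 7.53
eef_pos: [0.5896, 0.0357, 0.0824]
tool_rot: [0.001, 0.714, 0.7, 0.001]
contact_force: [0.2, -0.3, 0.1]
gripper_width: 0.002
grasp_force: 0.0
```

Run:
```python
from h import *
c=read_camera("side"); cv2.imwrite("pics/b.png",cv2.resize(c["color"][130:300,180:400],None,fx=3.5,fy=3.5))
o=get_obs();print(o["eef_pos"],o["contact_force"])
```

```text
[0.58963008 0.03554266 0.08244004] [-0.05981086  0.71988157 -0.1669975 ]
```

View pics/b.png

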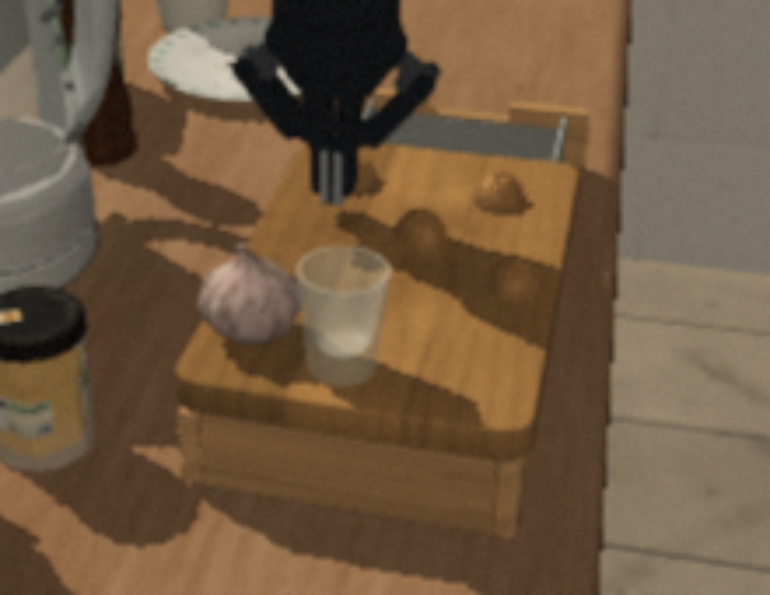

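Fingertips (334,200) are just behind shell 1, perhaps slightly outside it (the shell is near (365,178)). The tray is well out. I'll check the lateral offset numerically.

Run:
```python
from h import *
c=read_camera("side");o=get_obs()
f=lambda P:((proj(c,P)[0]-[180,130]+.5)*3.5).round()
print("shell1",f([.585,-.006,.082]),"tip",f(o["eef_pos"]),"shell3",f([.489,-.003,.082]),"corners",f([.440,.234,.074]),f([.438,-.066,.074]))
# precise shell centroid from side0 & top0 intersection
im=cv2.imread("pics/top0.png");t=read_camera("top")
for nm,b in (("s1",(280,195)),("s2",(249,222)),("s3",(278,243)),("s4",(227,253))):
    x,y=b;r=im[y-14:y+15,x-14:x+15].astype(int); hsv=cv2.cvtColor(im,cv2.COLOR_BGR2HSV)[y-14:y+15,x-14:x+15].astype(int)
    print(nm,hsv[14,14],hsv[2,2],hsv[14,2])
```

```text
shell1 [354. 172.] tip [335. 200.] shell3 [501. 188.] corners [552. 437.] [586. 163.]
s1 [ 15 143 162] [ 16 146 175] [ 16 146 176]
s2 [ 15 141 174] [ 16 143 202] [ 16 143 198]
s3 [ 15 148 179] [ 16 146 194] [ 16 140 199]
s4 [ 14 146 157] [ 16 142 196] [ 17 145 192]
```

Request:
jog_arm(moves=[0,-0.15,0.15,0,0,0,0,-0.4,0,0,0,0,0,0,-0.4,0,0,0,0,0,0,-0.4,0,0,0,0,0,0,-0.4,0,0,0,0,0,0,-0.4,0,0,0,0,0,0,-0.4,0,0,0,0,0,0,-0.4,0,0,0,0,0,0])

```text
t: 8.35
eef_pos: [0.5848, -0.0216, 0.0783]
tool_rot: [0.0, 0.714, 0.7, -0.0]
contact_force: [-0.2, 0.4, -0.0]
gripper_width: -0.003
grasp_force: 0.0
```

Request:
jog_arm(moves=[-0.4,0,0,0,0,0,0,-0.4,0,0,0,0,0,0,-0.4,0,0,0,0,0,0,-0.4,0,0,0,0,0,0,-0.4,0,0,0,0,0,0,-0.4,0,0,0,0,0,0,-0.3,0,0,0,0,0,0,0,0,0,0,0,0,0])

```text
t: 9.02
eef_pos: [0.5835, -0.0768, 0.078]
tool_rot: [0.0, 0.715, 0.699, -0.001]
contact_force: [0.1, 0.3, 0.1]
gripper_width: -0.004
grasp_force: 0.0
```

Run:
```python
from h import *
c=read_camera("side"); cv2.imwrite("pics/c.png",cv2.resize(c["color"][130:300,180:400],None,fx=3.5,fy=3.5))
```

```text
(no output)
```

View pics/c.png

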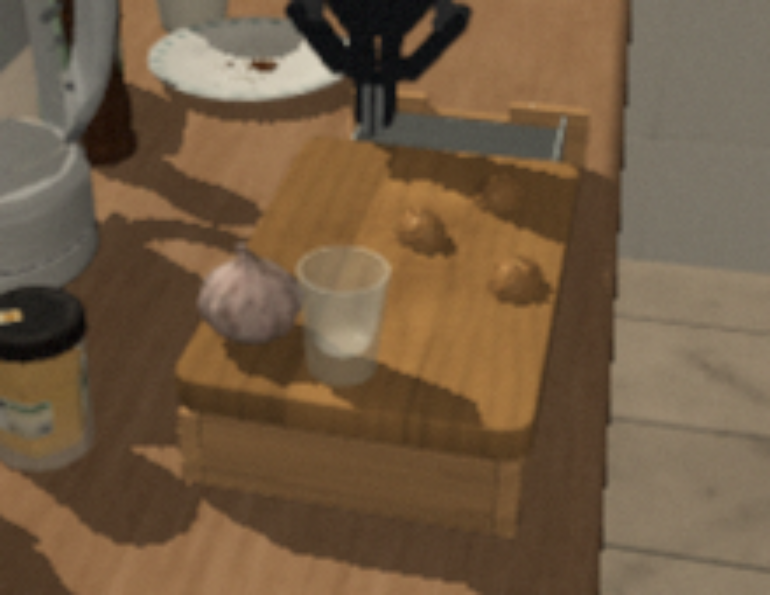

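Shell 1 is gone from the board; the other three are in place. Next is shell 3.

Request:
jog_arm(moves=[0,0,-1,0,0,0,0,0,0,-1,0,0,0,0,0.96,-0.82,0,0,0,0,0,0.96,-0.82,0,0,0,0,0,0.96,-0.82,0,0,0,0,0,0.96,-0.82,0,0,0,0,0,0.96,-0.82,0,0,0,0,0,0.96,-0.82,0,0,0,0,0])

```text
t: 9.73
eef_pos: [0.4866, 0.044, 0.1184]
tool_rot: [-0.0, 0.714, 0.701, 0.0]
contact_force: [0.2, 0.8, -0.3]
gripper_width: -0.001
grasp_force: 0.0
```

Request:
jog_arm(moves=[0,0,0,0,0,0,0,0,0,0.7,0,0,0,0,0,0,0.7,0,0,0,0,0,0,0.6,0,0,0,0,-0.4,0,0,0,0,0,0,-0.4,0,0,0,0,0,0,-0.4,0,0,0,0,0,0,-0.4,0,0,0,0,0,0])

```text
t: 10.4
eef_pos: [0.4875, 0.0093, 0.0788]
tool_rot: [0.0, 0.714, 0.7, 0.0]
contact_force: [0.0, 0.3, -0.2]
gripper_width: 0.002
grasp_force: 0.0
```

Request:
jog_arm(moves=[-0.4,0,0,0,0,0,0,-0.4,0,0,0,0,0,0,-0.4,0,0,0,0,0,0,-0.4,0,0,0,0,0,0,-0.4,0,0,0,0,0,0,-0.4,0,0,0,0,0,0,-0.4,0,0,0,0,0,0,-0.4,0,0,0,0,0,0])

```text
t: 11.07
eef_pos: [0.4864, -0.0534, 0.0787]
tool_rot: [0.0, 0.714, 0.7, 0.001]
contact_force: [-0.4, 5.5, 10.8]
gripper_width: 0.0
grasp_force: 5.2
```

Request:
jog_arm(moves=[-0.4,0,0,0,0,0,0,-0.4,0,0,0,0,0,0,-0.2,0,0,0,0,0,0,0,0,0,0,0,0,0,0,0,0,0,0,0,0,0,0,-1,0,0,0,0,0,0,-1,0,0,0,0,0,0,0,0,0,0,0])

```text
t: 11.73
eef_pos: [0.4875, -0.0726, 0.1211]
tool_rot: [0.002, 0.714, 0.701, 0.002]
contact_force: [0.0, 0.1, -0.5]
gripper_width: 0.0
grasp_force: 0.0
```

A contact of about 11 N appeared near the edge, so I'll look from above.

Request:
jog_arm(moves=[1,1,0,0,0,0,0,1,1,0,0,0,0,0,1,1,0,0,0,0,0,1,0.5,0,0,0,0,0,1,0,0,0,0,0,0,1,0,0,0,0,0,0,1,0,0,0,0,0,0,0,0,0,0,0,0,0])

```text
t: 12.4
eef_pos: [0.5575, 0.0712, 0.1182]
tool_rot: [-0.001, 0.711, 0.703, 0.001]
contact_force: [-0.4, 0.8, 0.7]
gripper_width: -0.0
grasp_force: 0.0
```

Run:
```python
from h import *
c=read_camera("top"); a=cv2.resize(c["color"][160:280,150:370],None,fx=2.4,fy=2.4)
d=read_camera("side"); b=cv2.resize(d["color"][140:230,230:370],None,fx=3.4,fy=3.4)
im=np.zeros((600,530,3),np.uint8); im[:a.shape[0],:a.shape[1]]=a[:, :530]; im[290:290+b.shape[0],:b.shape[1]]=b[:310]
cv2.imwrite("pics/d.png",im); print(get_obs()["eef_pos"])
```

```text
[0.55763591 0.0665109  0.1178442 ]
```

View pics/d.png

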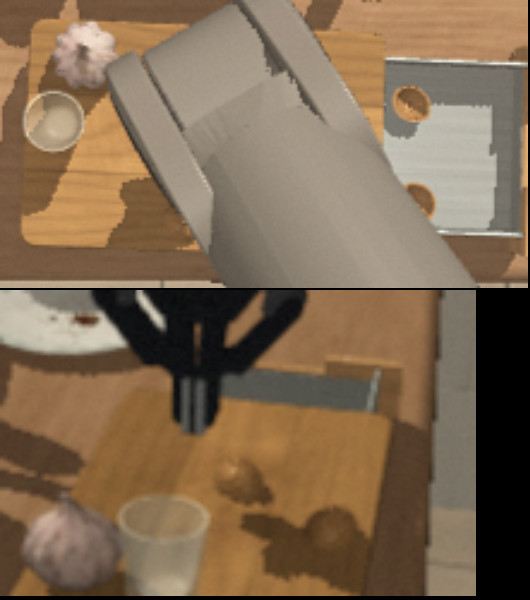

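Both shells sit in the drawn-out part of the tray at (411,103) and (418,203). Shells 2 and 4 are undisturbed. Next is shell 2.

Request:
jog_arm(moves=[0.7,-0.65,0,0,0,0,0,0.7,-0.65,0,0,0,0,0,0,0,0.7,0,0,0,0,0,0,0.7,0,0,0,0,0,0,0.6,0,0,0,0,-0.4,0,0,0,0,0,0,-0.4,0,0,0,0,0,0,-0.4,0,0,0,0,0,0])

```text
t: 13.17
eef_pos: [0.5325, 0.0682, 0.0785]
tool_rot: [0.0, 0.714, 0.7, -0.0]
contact_force: [-0.2, -0.6, -0.4]
gripper_width: -0.002
grasp_force: 0.0
```

Request:
jog_arm(moves=[-0.45,0,0,0,0,0,0,-0.45,0,0,0,0,0,0,-0.45,0,0,0,0,0,0,-0.45,0,0,0,0,0,0,-0.45,0,0,0,0,0,0,-0.45,0,0,0,0,0,0,-0.45,0,0,0,0,0,0,-0.45,0,0,0,0,0,0])

```text
t: 13.83
eef_pos: [0.531, -0.0026, 0.0786]
tool_rot: [0.0, 0.714, 0.7, 0.0]
contact_force: [0.4, 2.5, 2.9]
gripper_width: 0.001
grasp_force: 1.6
```

Request:
jog_arm(moves=[-0.45,0,0,0,0,0,0,-0.45,0,0,0,0,0,0,-0.45,0,0,0,0,0,0,-0.45,0,0,0,0,0,0,-0.45,0,0,0,0,0,0,-0.45,0,0,0,0,0,0,-0.45,0,0,0,0,0,0,-0.4,0,0,0,0,0,0])

```text
t: 14.5
eef_pos: [0.5286, -0.0753, 0.0778]
tool_rot: [-0.0, 0.714, 0.7, -0.001]
contact_force: [0.5, -0.2, -0.8]
gripper_width: -0.003
grasp_force: 0.0
```

Run:
```python
from h import *
c=read_camera("top"); a=cv2.resize(c["color"][160:280,150:370],None,fx=2.4,fy=2.4)
d=read_camera("side"); b=cv2.resize(d["color"][140:230,230:370],None,fx=3.4,fy=3.4)
im=np.zeros((600,530,3),np.uint8); im[:a.shape[0],:a.shape[1]]=a[:, :530]; im[290:290+b.shape[0],:b.shape[1]]=b[:310]
cv2.imwrite("pics/e.png",im); print(get_obs()["eef_pos"])
```

```text
[ 0.52848084 -0.07609339  0.07760557]
```

View pics/e.png

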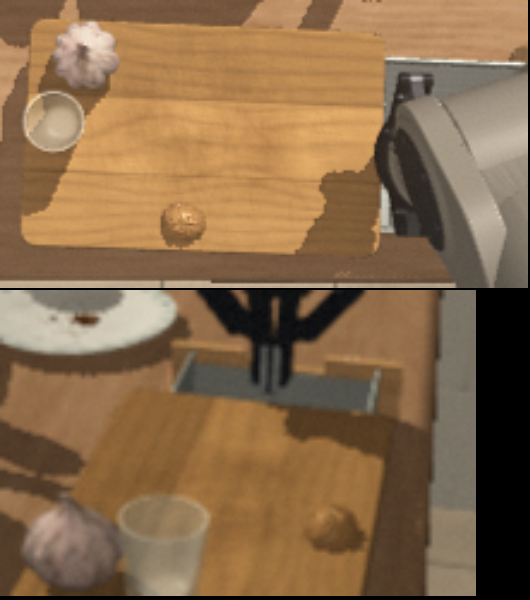

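Shell 2 has dropped off. Shell 4 lies near the front edge, so I'll first push it inward from outside that edge and then sweep it along.

Request:
jog_arm(moves=[0,0,-1,0,0,0,0,0,0,-1,0,0,0,0,0.94,-0.57,0,0,0,0,0,0.94,-0.57,0,0,0,0,0,0.94,-0.57,0,0,0,0,0,0.94,-0.57,0,0,0,0,0,0.94,-0.57,0,0,0,0,0,0.94,-0.57,0,0,0,0,0])

```text
t: 15.27
eef_pos: [0.4622, 0.0416, 0.118]
tool_rot: [-0.0, 0.714, 0.7, -0.0]
contact_force: [0.0, 1.2, 0.3]
gripper_width: -0.003
grasp_force: 0.0
```

Request:
jog_arm(moves=[0.94,-0.57,0,0,0,0,0,0.94,-0.57,0,0,0,0,0,0.94,-0.57,0,0,0,0,0,0,0,0,0,0,0,0,0,0,0.7,0,0,0,0,0,0,0.7,0,0,0,0,0,0,0.6,0,0,0,0,0,0,0,0,0,0,0])

```text
t: 15.93
eef_pos: [0.4286, 0.0971, 0.0764]
tool_rot: [-0.001, 0.714, 0.7, -0.002]
contact_force: [-0.4, -0.1, -0.2]
gripper_width: -0.002
grasp_force: 0.0
```

Request:
jog_arm(moves=[0,0.38,0,0,0,0,0,0,0.38,0,0,0,0,0,0,0.38,0,0,0,0,0,0,0.38,0,0,0,0,0,0,0.38,0,0,0,0,0,0,0.38,0,0,0,0,0,0,0.38,0,0,0,0,0,-0.8,0,0,0,0,0])

```text
validation failed for argument at $.mo...
```

Run:
```python
from h import *
d=read_camera("side"); b=cv2.resize(d["color"][130:250,220:370],None,fx=4,fy=4); cv2.imwrite("pics/f.png",b)
p=[.538,.082,-.0192]; cs,s=np.cos(p[2]),np.sin(p[2])
f=lambda l:((proj(d,[p[0]+cs*l[0]-s*l[1],p[1]+s*l[0]+cs*l[1],.082])[0]-[220,130]+.5)*4).round()
for x in (-.06,-.04,-.02,0):
  print(x,[f((x,y)).tolist() for y in (-.01,.015,.04)])
print(get_obs()["eef_pos"])
```

```text
-0.06 [[419.0, 286.0], [414.0, 310.0], [408.0, 336.0]]
-0.04 [[381.0, 281.0], [374.0, 306.0], [367.0, 331.0]]
-0.02 [[343.0, 277.0], [335.0, 301.0], [327.0, 326.0]]
0 [[305.0, 272.0], [296.0, 296.0], [287.0, 321.0]]
[0.42907979 0.09738376 0.07735013]
```

View pics/f.png

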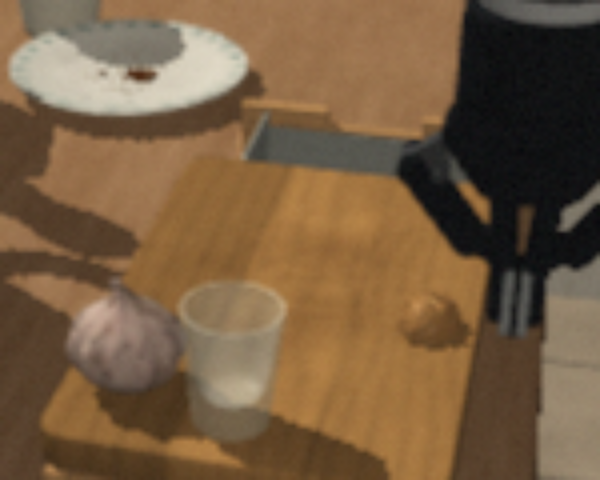

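That call was refused (a row was one number short), so nothing moved. The picture shows the fingers at (515,330) beside shell 4 at (432,320). I'll push it inward now and track it with an image difference.

Request:
jog_arm(moves=[0,0.38,0,0,0,0,0,0,0.38,0,0,0,0,0,0,0.38,0,0,0,0,0,0,0.38,0,0,0,0,0,0,0.38,0,0,0,0,0,0,0.38,0,0,0,0,0,0,0.38,0,0,0,0,0,0,-0.8,0,0,0,0,0])

```text
t: 16.65
eef_pos: [0.4718, 0.0976, 0.079]
tool_rot: [0.001, 0.715, 0.699, 0.002]
contact_force: [0.4, 0.3, 0.5]
gripper_width: -0.003
grasp_force: 0.0
```

Request:
jog_arm(moves=[0,0,-1,0,0,0,0,0,0,-1,0,0,0,0,1,0,0,0,0,0,0,0.8,0,0,0,0,0,0,0,0,0,0,0,0,0,0,0,0,0,0,0,0,0,0,0,0,0,0,0,0,0,0,0,0,0,0])

```text
t: 17.32
eef_pos: [0.468, 0.1321, 0.118]
tool_rot: [0.0, 0.714, 0.7, -0.001]
contact_force: [-0.1, -0.3, 0.1]
gripper_width: -0.002
grasp_force: 0.0
```

Run:
```python
from h import *
d=read_camera("side"); im=d["color"]; cv2.imwrite("pics/g.png",cv2.resize(im[130:250,220:370],None,fx=4,fy=4))
p=[.538,.082,-.0192]; cs,s=np.cos(p[2]),np.sin(p[2])
# shell template from side0 (shell 4) matched in the new picture
o=cv2.imread("pics/side0.png"); W=lambda l:[p[0]+cs*l[0]-s*l[1],p[1]+s*l[0]+cs*l[1],.082]
u,v=proj(d,W((-.069,.014)))[0].round().astype(int); t=o[v-8:v+9,u-10:u+11]
r=cv2.matchTemplate(im[180:225,285:345],t,cv2.TM_CCOEFF_NORMED);_,m,_,q=cv2.minMaxLoc(r)
w=ray(d,(q[0]+285+10,q[1]+180+8),.082);e=w[:2]-p[:2]
print(m,"local",cs*e[0]+s*e[1],-s*e[0]+cs*e[1],get_obs()["eef_pos"])
```

```text
0.9401530027389526 local -0.031584314739510094 0.01350443407432645 [0.46797361 0.13212646 0.1179704 ]
```

View pics/g.png

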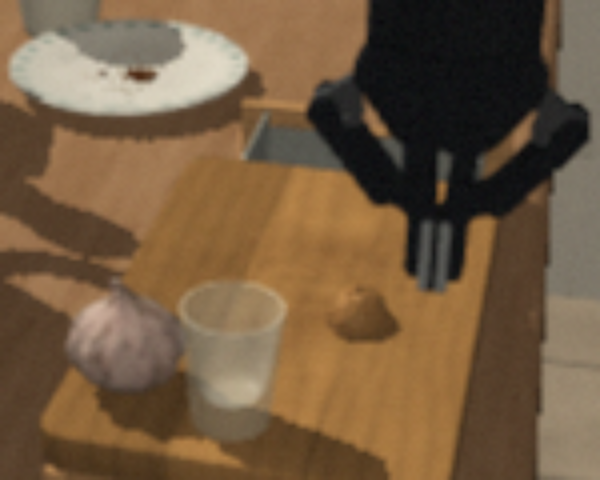

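Shell 4 is now at local (−0.032, 0.0135), well inside the tray's width. The dropped shells are bunched under the edge, so I'll first push the tray in about 40 mm. That leaves clear floor for the last one.

Request:
jog_arm(moves=[-1,0.44,0,0,0,0,0,-1,0.44,0,0,0,0,0,-1,0.44,0,0,0,0,0,-1,0.44,0,0,0,0,0,-1,0.44,0,0,0,0,0,-1,0.44,0,0,0,0,0,-1,0.44,0,0,0,0,0,-1,0.44,0,0,0,0,0])

```text
t: 18.03
eef_pos: [0.5353, -0.0301, 0.1181]
tool_rot: [-0.0, 0.714, 0.7, -0.0]
contact_force: [-0.0, 0.6, -0.4]
gripper_width: 0.0
grasp_force: 0.0
```

Request:
jog_arm(moves=[-1,0,0,0,0,0,0,-1,0,0,0,0,0,0,-1,0,0,0,0,0,0,-1,0,0,0,0,0,0,-1,0,0,0,0,0,0,-1,0,0,0,0,0,0,-1,0,0,0,0,0,0,-1,0,0,0,0,0,0])

```text
t: 18.7
eef_pos: [0.5315, -0.1899, 0.1181]
tool_rot: [-0.0, 0.714, 0.7, -0.0]
contact_force: [0.4, 0.8, -0.5]
gripper_width: 0.002
grasp_force: 0.0
```

Request:
jog_arm(moves=[-1,0,0,0,0,0,0,-1,0,0,0,0,0,0,-1,0,0,0,0,0,0,0,0,0.9,0,0,0,0,0,0,0.9,0,0,0,0,0,0,0.9,0,0,0,0,0,0,0.9,0,0,0,0,0,0,0.9,0,0,0,0])

```text
t: 19.37
eef_pos: [0.5304, -0.2489, 0.0272]
tool_rot: [-0.0, 0.714, 0.7, -0.0]
contact_force: [-1.3, -1.1, 0.5]
gripper_width: 0.001
grasp_force: 0.0
```

Run:
```python
from h import *
c=read_camera("top"); cv2.imwrite("pics/t1.png",c["color"]); print(get_obs()["eef_pos"])
p=[.538,.082,-.0192]; cs,s=np.cos(p[2]),np.sin(p[2])
W=lambda l,z:[p[0]+cs*l[0]-s*l[1],p[1]+s*l[0]+cs*l[1],z]
# rectify the tray floor area (z 0.02): 2 mm per cell, rows x from +.07 to -.07, cols y from -.15 out
g=cv2.cvtColor(c["color"],cv2.COLOR_BGR2HSV)
for x in np.arange(.07,-.08,-.01):
  print(f"{x:+.2f}","".join("#" if g[int(v),int(u)][1]>90 else "." for u,v in proj(c,[W((x,y),.02) for y in np.arange(-.15,-.31,-.004)]).round()))
```

```text
[ 0.52820235 -0.24811576  0.02390646]
+0.07 ###...............................######
+0.06 ##................................######
+0.05 ##...######.......................###.##
+0.04 ###.#########.....................######
+0.03 ###..########.....................######
+0.02 ###...............................######
+0.01 ##..#######.......................######
+0.00 ###.########......................######
-0.01 ##...######.......................######
-0.02 ##................................######
-0.03 ##................................######
-0.04 ##.....######.....................######
-0.05 ##.....########...................######
-0.06 ##.....#######....................######
-0.07 ##................................######
-0.08 ######################..################
```

The three shells lie flat in the tray at x ≈ +0.04, 0 and −0.05. I'll push the tray in by about 45 mm.

Request:
jog_arm(moves=[0.5,0,0,0,0,0,0,0.5,0,0,0,0,0,0,0.3,0,0,0,0,0,0,0.3,0,0,0,0,0,0,0.3,0,0,0,0,0,0,0.3,0,0,0,0,0,0,0.3,0,0,0,0,0,0,0.3,0,0,0,0,0,0])

```text
t: 20.08
eef_pos: [0.5325, -0.1918, 0.0288]
tool_rot: [0.001, 0.714, 0.7, 0.0]
contact_force: [1.8, -1.2, 0.7]
gripper_width: 0.003
grasp_force: 0.7
```

Request:
jog_arm(moves=[0.3,0,0,0,0,0,0,0.3,0,0,0,0,0,0,0.2,0,0,0,0,0,0,0.15,0,0,0,0,0,0,-0.4,0,0,0,0,0,0,-0.6,0,0,0,0,0,0,0,0,-1,0,0,0,0,0,0,-1,0,0,0,0])

```text
t: 20.75
eef_pos: [0.5303, -0.1954, 0.0673]
tool_rot: [-0.001, 0.715, 0.699, -0.001]
contact_force: [0.6, 0.5, -0.3]
gripper_width: 0.0
grasp_force: 0.0
```

Request:
jog_arm(moves=[0,0,-1,0,0,0,0,0,0,-1,0,0,0,0,0,0,-1,0,0,0,0,1,0,0,0,0,0,0,1,0,0,0,0,0,0,1,0,0,0,0,0,0,1,0,0,0,0,0,0,1,0,0,0,0,0,0])

```text
t: 21.42
eef_pos: [0.5337, -0.0941, 0.1281]
tool_rot: [-0.0, 0.715, 0.699, -0.0]
contact_force: [-0.1, 0.5, 0.5]
gripper_width: 0.002
grasp_force: 0.0
```

Request:
jog_arm(moves=[1,-0.2,0,0,0,0,0,1,-0.2,0,0,0,0,0,1,-0.2,0,0,0,0,0,1,-0.2,0,0,0,0,0,1,-0.2,0,0,0,0,0,1,-0.2,0,0,0,0,0,1,-0.2,0,0,0,0,0,1,-0.2,0,0,0,0,0])

```text
t: 22.08
eef_pos: [0.5052, 0.0667, 0.1281]
tool_rot: [-0.0, 0.715, 0.7, -0.0]
contact_force: [0.5, 0.9, 0.1]
gripper_width: 0.003
grasp_force: 0.0
```

Request:
jog_arm(moves=[1,0,0,0,0,0,0,1,0,0,0,0,0,0,1,0,0,0,0,0,0,0.5,0,0,0,0,0,0,0,0,0,0,0,0,0,0,0,0.9,0,0,0,0,0,0,0.9,0,0,0,0,0,0,0.7,0,0,0,0])

```text
t: 22.75
eef_pos: [0.5066, 0.1348, 0.0771]
tool_rot: [0.0, 0.715, 0.699, -0.001]
contact_force: [-0.4, -1.3, -1.0]
gripper_width: 0.003
grasp_force: 0.0
```

Request:
jog_arm(moves=[-0.4,0,0,0,0,0,0,-0.4,0,0,0,0,0,0,-0.4,0,0,0,0,0,0,-0.4,0,0,0,0,0,0,-0.4,0,0,0,0,0,0,-0.4,0,0,0,0,0,0,-0.4,0,0,0,0,0,0,-0.4,0,0,0,0,0,0])

```text
t: 23.42
eef_pos: [0.5057, 0.073, 0.0788]
tool_rot: [0.0, 0.714, 0.7, 0.001]
contact_force: [0.5, 1.1, 1.3]
gripper_width: -0.001
grasp_force: 1.2
```

Request:
jog_arm(moves=[-0.4,0,0,0,0,0,0,-0.4,0,0,0,0,0,0,-0.4,0,0,0,0,0,0,-0.4,0,0,0,0,0,0,-0.4,0,0,0,0,0,0,-0.4,0,0,0,0,0,0,-0.4,0,0,0,0,0,0,-0.4,0,0,0,0,0,0])

```text
t: 24.08
eef_pos: [0.5043, 0.0092, 0.0786]
tool_rot: [0.0, 0.714, 0.7, 0.0]
contact_force: [0.4, 3.4, 4.6]
gripper_width: -0.002
grasp_force: 2.7
```

Run:
```python
from h import *
d=read_camera("side"); im=d["color"]; cv2.imwrite("pics/s2.png",im)
o=cv2.imread("pics/side0.png");t=cv2.imread("pics/side0.png")
p=[.538,.082,-.0192]; cs,s=np.cos(p[2]),np.sin(p[2])
W=lambda l:[p[0]+cs*l[0]-s*l[1],p[1]+s*l[0]+cs*l[1],.082]
u,v=proj(d,W((-.069,.014)))[0].round().astype(int); t=o[v-8:v+9,u-10:u+11]
r=cv2.matchTemplate(im[165:225,260:345],t,cv2.TM_CCOEFF_NORMED);_,m,_,q=cv2.minMaxLoc(r)
w=ray(d,(q[0]+260+10,q[1]+165+8),.082);e=w[:2]-p[:2]
print(m,"local",cs*e[0]+s*e[1],-s*e[0]+cs*e[1],get_obs()["eef_pos"])
```

```text
0.6170668601989746 local 0.0024328063303390435 -0.05192225225700345 [0.50432404 0.00733604 0.0784504 ]
```

Contact persists, so the shell is riding ahead of the finger. I'll continue over the edge.

Request:
jog_arm(moves=[-0.4,0,0,0,0,0,0,-0.4,0,0,0,0,0,0,-0.4,0,0,0,0,0,0,-0.4,0,0,0,0,0,0,-0.3,0,0,0,0,0,0,-0.3,0,0,0,0,0,0,-0.3,0,0,0,0,0,0,-0.3,0,0,0,0,0,0])

```text
t: 24.8
eef_pos: [0.5028, -0.0472, 0.0783]
tool_rot: [-0.0, 0.714, 0.7, -0.0]
contact_force: [1.1, 3.1, 5.2]
gripper_width: 0.003
grasp_force: 2.5
```

Request:
jog_arm(moves=[-0.4,0,0,0,0,0,0,-0.4,0,0,0,0,0,0,-0.4,0,0,0,0,0,0,0,0,0,0,0,0,0,0,0,-1,0,0,0,0,0,0,-1,0,0,0,0,0,0,-0.5,0,0,0,0,-1,0.2,0,0,0,0,0])

```text
t: 25.47
eef_pos: [0.5071, -0.0871, 0.1305]
tool_rot: [0.001, 0.712, 0.702, 0.002]
contact_force: [0.1, 0.5, -0.4]
gripper_width: -0.0
grasp_force: 0.0
```

Request:
jog_arm(moves=[-1,0.2,0,0,0,0,0,-1,0.2,0,0,0,0,0,-1,0.2,0,0,0,0,0,-1,0.2,0,0,0,0,0,-1,0.2,0,0,0,0,0,-1,0.2,0,0,0,0,0,0,0,0,0,0,0,0,0,0,0,0,0,0,0])

```text
t: 26.13
eef_pos: [0.5272, -0.2124, 0.1276]
tool_rot: [-0.0, 0.715, 0.699, -0.0]
contact_force: [0.6, 1.3, -0.2]
gripper_width: -0.0
grasp_force: 0.0
```

```bash
cat > tray.py <<'E'
from h import *
c=read_camera("top"); print(get_obs()["eef_pos"])
p=[.538,.082,-.0192]; cs,s=np.cos(p[2]),np.sin(p[2])
W=lambda l,z:[p[0]+cs*l[0]-s*l[1],p[1]+s*l[0]+cs*l[1],z]
g=cv2.cvtColor(c["color"],cv2.COLOR_BGR2HSV)
for x in np.arange(.07,-.085,-.01):
  print(f"{x:+.2f}","".join("#" if g[int(v),int(u)][1]>90 else "." for u,v in proj(c,[W((x,y),.02) for y in np.arange(-.14,-.31,-.004)]).round()))
b=g[150:270]; 
a=cv2.cvtColor(cv2.imread("pics/top0.png"),cv2.COLOR_BGR2GRAY).astype(int);n=cv2.cvtColor(c["color"],cv2.COLOR_BGR2GRAY).astype(int)
for nm,(u,v) in dict(garlic=(185,183),glass=(172,211),jar=(175,125)).items(): print(nm,abs(a-n)[v-16:v+17,u-16:u+17].mean().round(1))
E
python3 tray.py
```

```text
[ 0.52725717 -0.21089465  0.12777001]
+0.07 #####...................###################
+0.06 #####....................##################
+0.05 #####...................###################
+0.04 #####....................##################
+0.03 #####....................##################
+0.02 #####....................##################
+0.01 #####....................##################
+0.00 #####....................##################
-0.01 #####...................###################
-0.02 #####...................###################
-0.03 #####...................###################
-0.04 #####.......#######.....###################
-0.05 ######......########....###################
-0.06 #####........######.....###################
-0.07 #####...................###################
-0.08 ###########################################
garlic 3.7
glass 3.7
jar 2.8
```

Shell 4 is in the tray at (−0.05, −0.20). The other three rode under the board, and the garlic, glass and jar are unchanged. Now I push the tray home.

Request:
jog_arm(moves=[0,0,0.85,0,0,0,0,0,0,0.85,0,0,0,0,0,0,0.85,0,0,0,0,0,0,0.85,0,0,0,0,0,0,0.85,0,0,0,0,0,0,0.85,0,0,0,0,0.5,0,0,0,0,0,0,0.5,0,0,0,0,0,0])

```text
t: 26.85
eef_pos: [0.5274, -0.1892, 0.0258]
tool_rot: [-0.001, 0.714, 0.7, -0.0]
contact_force: [0.4, 0.3, 0.5]
gripper_width: -0.001
grasp_force: 0.0
```

Request:
jog_arm(moves=[0.4,0,0,0,0,0,0,0.4,0,0,0,0,0,0,0.4,0,0,0,0,0,0,0.4,0,0,0,0,0,0,0.4,0,0,0,0,0,0,0.4,0,0,0,0,0,0,0.4,0,0,0,0,0,0,0.4,0,0,0,0,0,0])

```text
t: 27.52
eef_pos: [0.5296, -0.1264, 0.0264]
tool_rot: [0.0, 0.714, 0.7, 0.0]
contact_force: [1.2, -1.4, 0.6]
gripper_width: 0.001
grasp_force: 0.8
```

Request:
jog_arm(moves=[0.35,0,0,0,0,0,0,0.3,0,0,0,0,0,0,0.3,0,0,0,0,0,0,0.3,0,0,0,0,0,0,0.3,0,0,0,0,0,0,0.3,0,0,0,0,0,0,0.2,0,0,0,0,0,0,0,0,0,0,0,0,0])

```text
t: 28.18
eef_pos: [0.53, -0.0845, 0.0262]
tool_rot: [-0.0, 0.713, 0.701, 0.0]
contact_force: [-0.5, 0.5, 0.2]
gripper_width: -0.004
grasp_force: 0.0
```

Request:
jog_arm(moves=[0.15,0,0,0,0,0,0,0.15,0,0,0,0,0,0,0.1,0,0,0,0,0,0,0,0,0,0,0,0,0,0,0,0,0,0,0,0,0,0,0,0,0,0,0,0,0,0,0,0,0,0,0,0,0,0,0,0,0])

```text
t: 28.85
eef_pos: [0.5298, -0.0813, 0.0262]
tool_rot: [0.001, 0.715, 0.699, -0.002]
contact_force: [0.9, -8.1, 0.5]
gripper_width: -0.002
grasp_force: 0.0
```

Request:
jog_arm(moves=[0.1,0,0,0,0,0,0,0,0,0,0,0,0,0,0,0,0,0,0,0,0,0,0,0,0,0,0,0,0,0,0,0,0,0,0,0,0,0,0,0,0,0,0,0,0,0,0,0,0,0,0,0,0,0,0,0])

```text
t: 29.52
eef_pos: [0.5297, -0.0813, 0.0262]
tool_rot: [0.001, 0.716, 0.698, -0.003]
contact_force: [-0.9, -12.5, 1.6]
gripper_width: -0.001
grasp_force: 0.0
```

Request:
jog_arm(moves=[-0.5,0,0,0,0,0,0,-1,0,0,0,0,0,0,-1,0,0,0,0,0,0,-1,0,-1,0,0,0,0,-1,0,-1,0,0,0,0,-1,0,-1,0,0,0,0,-1,0,-1,0,0,0,0,-1,0,0,0,0,0,0])

```text
t: 30.18
eef_pos: [0.5296, -0.2272, 0.11]
tool_rot: [0.002, 0.714, 0.7, 0.001]
contact_force: [1.7, -0.5, 0.7]
gripper_width: 0.001
grasp_force: 0.0
```

Request:
jog_arm(moves=[-1,0,0,0,0,0,0,-1,0,0,0,0,0,0,0,0,0,0,0,0,0,0,0,0,0,0,0,0,0,0,0,0,0,0,0,0,0,0,0,0,0,0,0,0,0,0,0,0,0,0,0,0,0,0,0,0])

```text
t: 30.85
eef_pos: [0.5269, -0.2649, 0.1063]
tool_rot: [-0.0, 0.713, 0.701, 0.0]
contact_force: [0.2, 0.3, 0.5]
gripper_width: 0.001
grasp_force: 0.0
```

Run:
```python
from h import *
c=read_camera("top");cv2.imwrite("pics/end.png",c["color"])
p=[.538,.082,-.0192]; cs,s=np.cos(p[2]),np.sin(p[2])
W=lambda l,z:[p[0]+cs*l[0]-s*l[1],p[1]+s*l[0]+cs*l[1],z]
for x in (.08,.05,0,-.05,-.08):
  print(x,[c["color"][int(v),int(u)].tolist() for u,v in proj(c,[W((x,y),.05) for y in np.arange(-.14,-.19,-.006)]).round()])
a=cv2.cvtColor(cv2.imread("pics/top0.png"),cv2.COLOR_BGR2GRAY).astype(int);n=cv2.cvtColor(c["color"],cv2.COLOR_BGR2GRAY).astype(int)
for nm,(u,v) in dict(garlic=(185,183),glass=(172,211),jar=(175,125)).items(): print(nm,abs(a-n)[v-16:v+17,u-16:u+17].mean().round(1))
print(get_obs()["contact_force"],get_obs()["eef_pos"])
```

```text
0.08 [[79, 137, 185], [83, 140, 188], [93, 146, 196], [107, 149, 193], [106, 149, 194], [108, 147, 193], [107, 146, 190], [103, 143, 190], [104, 145, 190]]
0.05 [[80, 132, 178], [80, 130, 180], [76, 125, 171], [100, 142, 189], [101, 143, 189], [99, 140, 186], [99, 141, 187], [104, 148, 192], [102, 143, 189]]
0 [[92, 148, 201], [90, 151, 201], [88, 134, 177], [110, 151, 198], [116, 156, 202], [113, 157, 201], [115, 156, 200], [113, 155, 200], [107, 150, 194]]
-0.05 [[88, 146, 197], [89, 146, 198], [87, 138, 188], [93, 132, 179], [95, 135, 180], [98, 139, 182], [98, 142, 186], [98, 139, 184], [95, 138, 183]]
-0.08 [[91, 149, 200], [91, 150, 200], [88, 130, 174], [101, 142, 186], [101, 140, 186], [101, 143, 186], [100, 142, 185], [102, 144, 188], [103, 142, 186]]
garlic 1.6
glass 1.6
jar 1.7
[1.10967569 0.13262542 0.63244179] [ 0.52691966 -0.26511962  0.10633678]
```

```bash
python3 -c "
from station import *
print(hand_in())"
```

```text
the job is handed in; nothing more can be done
None
```

I swept all four shells off the board into the tray, pushed the tray home to a firm stop (about 2 mm or less from flush by my measurement), and handed the job in at about 31 s; the garlic, glass and jar did not visibly move, and `hand_in()` gave no verdict.

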